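Point out the reagent bottle and confirm it

ROBOT

A 6-joint arm with a two-finger parallel gripper is mounted at the origin on the work surface. World frame = base frame: x ahead of the robot, y to its left, z up, the work surface at z = 0. Lengths are in m, angles in rad, forces in N, time in s.
With the tool pointing down it reaches from about 0.35 to 0.975 m from the base axis. Payload 7.1 kg.
Tool frame: the origin (TCP) lies midway between the tips of the shut fingers; the grasp point (between the pads) lies 19 mm behind it; z points along the fingers, x is the direction in which the jaws open and shut, and the axes are right-handed (so a half turn about z gives the same grasp; the last joint's range is limited). The gripper opens to 88 mm and grips with 3 to 60 N. Pads are 20 mm wide; open, the fingers measure 115 mm over their backs; the gripper's body (75 mm by 178 mm) begins 61 mm behind the grasp point.
Start: joints at [1.095, 0.423, 1.63, -0, 1.089, -0.019], TCP at [0.276, 0.561, 0.223] pointing down, gripper open.
Joint ranges: [-3, 3], [-0.9, 2.11], [0.09, 2.58], [-1.31, 4.45], [0.11, 2.69], [-2.54, 2.54]. Speed limits (rad/s): [2.39, 2.39, 3.01, 3.14, 3.14, 3.14].

INTERFACE

Orientations are given as a unit quaternion [w, x, y, z].
In Python, from station import move_pose, movel, movej, command_gripper, wait, inverse_kinematics, read_camera, camera_info, MotionError, job_done, get_time, get_joint_pos, get_qvel, get_effort, get_tcp_pos, get_ee_rot, get_ft_force, get_ft_torque, get_grip_width gives the robot as it stands. Calls block until the motion is done:
- move_pose(position, orientation): joint-space move of the TCP to a pose.
- movel(position, frame=None, v=0.15, until_force=None): straight line of the TCP; frame=None keeps the orientation; v is the mean speed in m/s. With until_force (N) it stops when the force on the tool has changed by that much, and returns True; else False.
- movej(angles): joint-space move.
- command_gripper(opening): opening from 0.0 (shut) to 1.0 (fully open); the grip force is fixed at half the most; returns when the fingers have stopped.
- wait(seconds).
- inverse_kinematics(position, orientation): joint angles nearest the present ones, or None.
- read_camera(name): name is "scene" or "top" or "wrist"; returns the picture (384x512x3 uint8, red, green, blue); there is no depth.
- camera_info(name): a dict with "intrinsics" (3x3 intrinsics, pixels), "dist" ([k1, k2, p1, p2, k3] as OpenCV has them; the pictures are not rectified), "T" (4x4, takes a point from camera to world coordinates); the wrist camera has in their place "tool_from_camera" (4x4, takes a point from camera to tool coordinates, whose origin is the TCP and whose axes are the tool frame's). Camera axes: x right, y up, looking along -z (the intrinsics and any distortion apply to the point x, -y, -z); pixel columns grow to the right and rows downward; lengths in m; the calibration is good to about 2 mm. A picture is of the moment at which its call begins: read the wrist's pose just before it. camera_info takes no time and is no camera call.
A pose or a line that the arm cannot do raises MotionError and nothing moves.
- job_done(): hands the job in, once; it reports no verdict.
Readings, each from a call of its own:
- get_time(): time.
- get_joint_pos(): joint angles.
- get_qvel(): joint speeds.
- get_effort(): joint torques, N m.
- get_tcp_pos(): TCP position.
- get_ee_rot(): TCP orientation.
- get_ft_force(): force on the tool from outside, world axes, zero at the start.
- get_ft_torque(): the same for the moment, N m.
- get_grip_width(): opening from 0.0 (shut) to 1.0 (fully open).
Only numpy, scipy, OpenCV 4.12 (cv2) and the standard library are available. Lean on these libraries where they do the work, as an engineer would, in place of code of your own. Each camera call takes 0.05 s, during which the arm holds its last target. There are 200 camera calls.

TASK

Show the bench camera which reagent bottle is to be checked out: point straight down at the amber glass bottle with the white cap, holding the fingertips two to three centimetres above the middle of its cap for about two seconds. Then press the green button on the console fully down to confirm, let it spring back and leave the fingers clear. Touch none of the bottles, do not point at another one or pass low over its cap, and leave the red button and the spatula alone.

Things in the scene. Friction and masses are not known exactly. Their poses are not given: they have to be found in the camera images.
- amber_white: Loose closed reagent bottle, brown amber glass, white cap: the bottle to point at. Upright, 54 mm in diameter up to 72 mm high, then a shoulder and a screw cap 38 mm in diameter; 115 mm tall in all, about 180 g. Origin: centre of its underside; z is up, along its axis, so the centre of the cap's top lies 115 mm above the origin.
- amber_blue: Loose closed reagent bottle, brown amber glass, blue cap. Upright, 54 mm in diameter up to 72 mm high, then a shoulder and a screw cap 38 mm in diameter; 115 mm tall in all, about 180 g. Origin: centre of its underside; z is up, along its axis, so the centre of the cap's top lies 115 mm above the origin.
- clear_white: Loose closed reagent bottle, clear glass, white cap. Upright, 54 mm in diameter up to 72 mm high, then a shoulder and a screw cap 38 mm in diameter; 115 mm tall in all, about 180 g. Origin: centre of its underside; z is up, along its axis, so the centre of the cap's top lies 115 mm above the origin.
- clear_blue: Loose closed reagent bottle, clear glass, blue cap. Upright, 54 mm in diameter up to 72 mm high, then a shoulder and a screw cap 38 mm in diameter; 115 mm tall in all, about 180 g. Origin: centre of its underside; z is up, along its axis, so the centre of the cap's top lies 115 mm above the origin.
- tray: White open tray, 220 x 220 mm, rim 16 mm high, floor 5 mm thick, fixed on the bench; origin: centre of its underside. The four bottles stand in it in any order, at least 85 mm apart centre to centre. The tray and the console change sides.
- confirm (a joint): Green spring push button, 32 mm in diameter, its axis vertical, on a grey console (100 x 180 x 40 mm) that is fixed on the bench. Value in m: 0 up, 0.006 fully down; about 5 N presses it fully down and it springs back by itself. Confirms; which side of the red one it stands on varies.
- confirm_top (a point): Centre of the top face of the green button; moves with it, z up.
- cancel (a joint): Red spring push button, 32 mm in diameter, its axis vertical, on a grey console (100 x 180 x 40 mm) that is fixed on the bench. Value in m: 0 up, 0.006 fully down; about 5 N presses it fully down and it springs back by itself. Cancels: it must not be pressed. 90 mm from the green one, centre to centre.
- cancel_top (a point): Centre of the top face of the red button; moves with it, z up.
- spatula: Loose lab spatula with a blue handle, 200 mm long, lying flat on the bench beyond the work; origin in its underside. Not needed: leave it alone.

How it is judged:
On the way, in this order (a step that is already met when the one before it is completed fails the run):
1. the fingertips dwell over the white cap of the amber bottle for 1.5 s: grasp point within 25 mm of its axis, 20 to 65 mm above the cap (fingertips just clear to 45 mm above) (horizontal distance between the grasp point and amber_white below 0.025 m and z of the grasp point in the frame of amber_white between 0.135 and 0.18 m), for 1.5 s.
2. the green button is pressed down (by more than 4.5 mm of its 6 mm) (value of joint confirm above 0.0045 m), for 0.04 s.
At the end, for the whole second after the job is handed in: Both buttons are up again (within 1.5 mm), all four bottles stand upright (within 0.1 rad), at rest and within 10 mm of where they began, and the spatula lies within 15 mm of where it began (value of joint each of confirm, cancel below 0.0015 m and distance of spatula from where it was at the start of the episode below 0.015 m and distance of each of amber_white, amber_blue, clear_white, clear_blue from where it was at the start of the episode below 0.01 m and angle between each of amber_white, amber_blue, clear_white, clear_blue's own z axis and vertical below 0.1 rad and linear speed of each of amber_white, amber_blue, clear_white, clear_blue below 0.02 m/s); the robot touches nothing.
It fails at once if a bottle is touched (contact force between any of the fingers, the arm and amber_white above 0.3 N or contact force between any of the fingers, the arm and amber_blue above 0.3 N or contact force between any of the fingers, the arm and clear_white above 0.3 N or contact force between any of the fingers, the arm and clear_blue above 0.3 N).
It fails at once if a bottle is shifted by more than 10 mm, tipped or lifted (distance of any of amber_white, amber_blue, clear_white, clear_blue from where it was at the start of the episode above 0.01 m or angle between any of amber_white, amber_blue, clear_white, clear_blue's own z axis and vertical above 0.15 rad).
It fails at once if another bottle is pointed at: the grasp point comes within 20 mm of its axis and 20 to 55 mm above its cap (fingertips under about 35 mm) ((horizontal distance between the grasp point and amber_blue below 0.02 m and z of the grasp point in the frame of amber_blue between 0.135 and 0.17 m) or (horizontal distance between the grasp point and clear_white below 0.02 m and z of the grasp point in the frame of clear_white between 0.135 and 0.17 m) or (horizontal distance between the grasp point and clear_blue below 0.02 m and z of the grasp point in the frame of clear_blue between 0.135 and 0.17 m)).
It fails at once if the red button is pressed (value of joint cancel above 0.002 m).
It fails at once if the spatula is moved by more than 15 mm (distance of spatula from where it was at the start of the episode above 0.015 m).
It also fails if it takes over 40 s, if anything falls off the work surface, if the arm or the gripper's body presses on something with over 40 N, if the wrist force passes 120 N, or if a joint passes its speed limit or range.

## Working session

There is one attempt and no reset: what is moved stays moved. The work goes in short steps, each a Python script; the robot and the scene stay as the last script left them, time stands still between calls to the robot, and variables do not carry over. Pictures are saved under pics/ and viewed, on a budget of 10 in all, crops included, one or two more only if the job needs it, and the job is handed in when it is done.

```bash
mkdir -p pics; python3 - <<'E'
from station import *
import cv2,numpy as np
for n in("top","scene"):
    im=read_camera(n); cv2.imwrite(f"pics/{n}0.png",im[:,:,::-1])
    c=camera_info(n); print(n,np.round(c["intrinsics"],1).tolist(),c["dist"],np.round(c["T"],3).tolist())
print(get_time(),get_ee_rot(),get_tcp_pos())
E
```

```text
top [[362.2, 0.0, 252.5], [0.0, 362.2, 186.7], [0.0, 0.0, 1.0]] [-0.07416938  0.          0.          0.          0.        ] [[0.016, 0.996, -0.087, 0.567], [-0.999, 0.012, -0.046, -0.087], [-0.044, 0.088, 0.995, 0.856], [0.0, 0.0, 0.0, 1.0]]
scene [[437.6, 0.0, 252.5], [0.0, 437.6, 197.1], [0.0, 0.0, 1.0]] [-0.16942326  0.          0.          0.          0.        ] [[-0.172, -0.652, 0.738, 1.476], [0.985, -0.1, 0.141, 0.106], [-0.018, 0.751, 0.66, 0.844], [0.0, 0.0, 0.0, 1.0]]
0.1 [ 3.64115692e-04  8.48852527e-01  5.28629264e-01 -5.97094209e-04] [0.27542986 0.56048102 0.22196536]
```

View pics/top0.png

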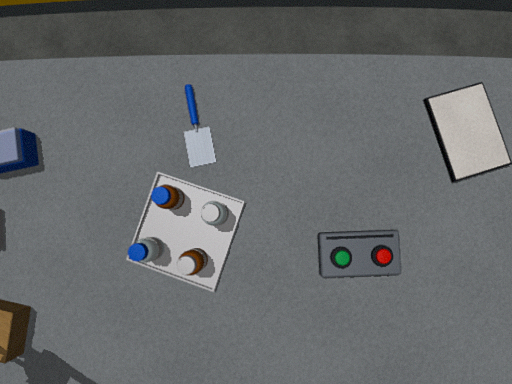

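View pics/scene0.png

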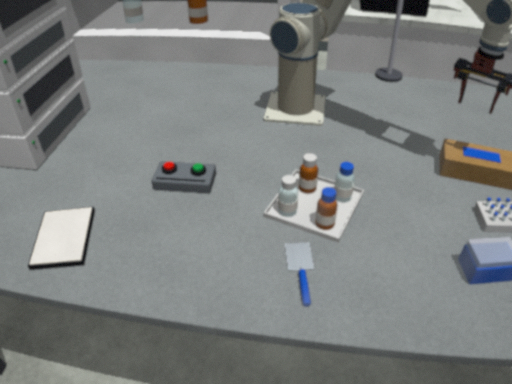

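Top view: the amber bottle with the white cap is at about (187,265), and the other caps are at (161,196) amber/blue, (211,212) clear/white and (138,252) clear/blue. The green button is at (342,257) and the red at (383,256). The scene view agrees: amber/white at (309,160), green at (199,169).

```bash
cat >h.py <<'E'
from station import *
import cv2,numpy as np
def cam(n):
    c=camera_info(n); return np.array(c["intrinsics"]),np.array(c["dist"]),np.array(c["T"])
def ray(c,px):
    K,d,T=c; u=cv2.undistortPoints(np.array([[px]],float),K,d)[0,0]
    return T[:3,3],T[:3,:3]@np.array([u[0],-u[1],-1])
def plane(c,px,z):
    o,r=ray(c,px); return o+r*(z-o[2])/r[2]
def proj(c,p):
    K,d,T=c; q=T[:3,:3].T@(np.array(p)-T[:3,3]); q=q*[1,-1,-1]
    return cv2.projectPoints(q.reshape(1,1,3),np.zeros(3),np.zeros(3),K,d)[0].ravel()
def tri(rs):
    A=0;b=0
    for o,r in rs:
        r=r/np.linalg.norm(r); P=np.eye(3)-np.outer(r,r); A=A+P; b=b+P@o
    p=np.linalg.solve(A,b); return p
def blob(im,m,px,R=22):
    w=np.zeros(m.shape,np.uint8); cv2.circle(w,tuple(map(int,px)),R,255,-1)
    k,l,s,c=cv2.connectedComponentsWithStats(((m>0)&(w>0)).astype(np.uint8))
    i=1+np.argmax(s[1:,4]); return c[i],s[i]
E
python3 - <<'E'
from h import *
t,s=cam("top"),cam("scene")
it=cv2.imread("pics/top0.png"); js=cv2.imread("pics/scene0.png")
def m(im,col):
    h=cv2.cvtColor(im,cv2.COLOR_BGR2HSV)
    lo,hi={"g":((45,100,50),(85,255,255)),"r":((0,150,80),(6,255,255)),"b":((105,150,60),(125,255,255))}[col]
    return cv2.inRange(h,lo,hi)
for n,a,b,col in(("green",(342,257),(199,169),"g"),("red",(383,256),(170,167),"r"),("ab",(161,196),(328,195),"b"),("cb",(138,252),(347,169),"b")):
    ca,sa=blob(it,m(it,col),a,16); cb,sb=blob(js,m(js,col),b,12)
    P=tri([ray(t,ca),ray(s,cb)]); print(n,ca.round(1),sa,cb.round(1),sb,P.round(4),"plane .12",plane(t,ca,.12).round(4),"plane .05",plane(t,ca,.05).round(4),plane(s,cb,.05).round(4))
for n,a,b in(("aw",(187,265),(309,157)),("cw",(211,212),(289,180))):
    print(n,plane(t,a,.12).round(4),plane(s,b,.12).round(4))
z=lambda im,x,y,w,h:cv2.resize(im[y:y+h,x:x+w],(400,400),interpolation=cv2.INTER_CUBIC)
cv2.imwrite("pics/crop.png",np.hstack([z(it,160,230,50,50),z(js,285,145,50,50)]))
E
```

```text
green [341.9 257.5] [335 250  15  16 190] [197.5 167.3] [192 163  12   9  85] [ 0.4844 -0.2481  0.0538] plane .12 [ 0.4912 -0.2346  0.12  ] plane .05 [ 0.484  -0.2486  0.05  ] [ 0.4796 -0.2502  0.05  ]
red [383.3 256. ] [376 249  15  15 163] [168.7 165.4] [164 162  11   8  66] [ 0.4888 -0.338   0.0545] plane .12 [ 0.4952 -0.3174  0.12  ] plane .05 [ 0.4884 -0.3393  0.05  ] [ 0.4832 -0.3405  0.05  ]
ab [160.  195.2] [151 187  19  18 255] [328.9 192.8] [323 188  13  12 104] [0.6115 0.1405 0.1123] plane .12 [0.611  0.1383 0.12  ] plane .05 [0.6152 0.1597 0.05  ] [0.5379 0.1433 0.05  ]
cb [136.6 251.8] [128 243  18  18 252] [346.3 167.7] [341 162  12  13 123] [0.4928 0.1857 0.1096] plane .12 [0.4935 0.1836 0.12  ] plane .05 [0.4865 0.2093 0.05  ] [0.4141 0.1905 0.05  ]
aw [0.4698 0.0774 0.12  ] [0.4745 0.0785 0.12  ]
cw [0.5782 0.0308 0.12  ] [0.5849 0.0342 0.12  ]
```

View pics/crop.png

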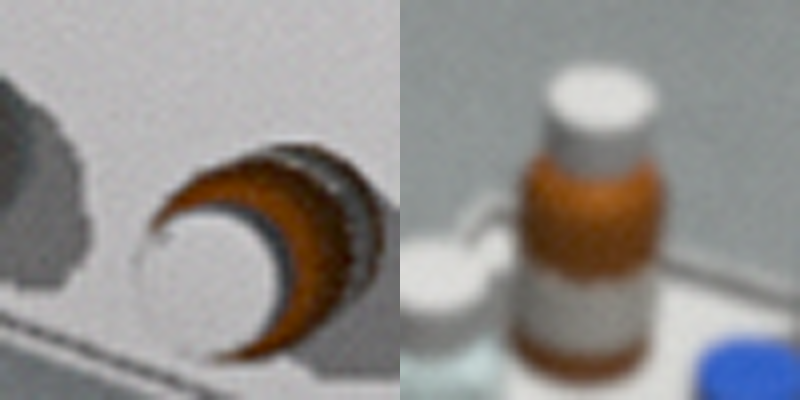

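The left crop shows the cap-top centre at about top (185.6,264.8), the right one at scene (309.8,156.7). The bottle is brown with a white cap. Next I'll shut the gripper, move over high and check with the wrist camera.

```bash
cat >>h.py <<'E'
from scipy.spatial.transform import Rotation as Rn
def wcam():
    c=camera_info("wrist"); q=get_ee_rot(); T=np.eye(4); T[:3,:3]=Rn.from_quat([q[1],q[2],q[3],q[0]]).as_matrix(); T[:3,3]=get_tcp_pos()
    return np.array(c["intrinsics"]),np.array(c["dist"]),T@np.array(c["tool_from_camera"])
E
python3 - <<'E'
from h import *
a=plane(cam("top"),(185.6,264.8),.12); b=plane(cam("scene"),(309.8,156.7),.12)
print(a,b); p=(a+b)/2
command_gripper(0.0)
print(get_grip_width())
movel([p[0],p[1],.25],v=.25)
c=wcam(); im=read_camera("wrist"); cv2.imwrite("pics/w1.png",im[:,:,::-1])
np.savez("w1.npz",K=c[0],d=c[1],T=c[2],p=p)
print(p,get_tcp_pos(),"expected cap px",proj(c,p),get_time())
E
```

```text
[0.4701398 0.0802886 0.12     ] [0.47269223 0.08061276 0.12      ]
0.006974422077304788
[0.47141601 0.08045068 0.12      ] [0.47110032 0.08102481 0.24989406] expected cap px [254.70250191 184.74579469] 3.7167
```

View pics/w1.png

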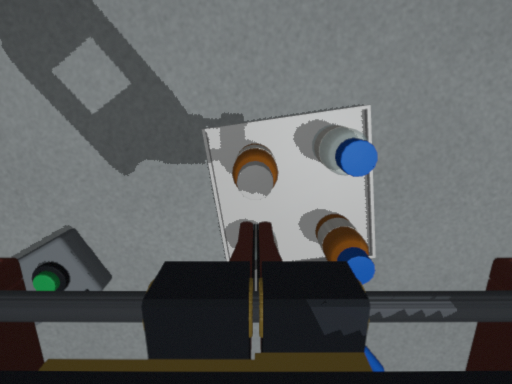

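The wrist view shows the white cap on the amber bottle at (255,181). I expected (254.7,184.7), so it is within about 4 mm. I'll descend, dwell, then go above the green button.

```bash
python3 - <<'E'
from h import *
z=np.load("w1.npz"); c=(z["K"],z["d"],z["T"]); q=plane(c,(255,181),.12); p=(z["p"]+q)/2
print("wrist",q,"use",p)
movel([p[0],p[1],.25]); movel([p[0],p[1],.145],v=.08); print(get_tcp_pos(),get_ft_force())
wait(2.2); print(get_tcp_pos())
movel([p[0],p[1],.25],v=.12)
movel([.484,-.248,.19],v=.25)
c=wcam(); im=read_camera("wrist"); b=im[:,:,::-1].copy(); cv2.imwrite("pics/w2.png",b)
m=cv2.inRange(cv2.cvtColor(b,cv2.COLOR_BGR2HSV),(45,100,50),(85,255,255))
e=proj(c,[.4843,-.248,.053]); cc,s=blob(b,m,e,60)
print("exp",e,"seen",cc,s,plane(c,cc,.053),get_tcp_pos(),get_time())
E
```

```text
wrist [0.46802357 0.08245719 0.12      ] use [0.46971979 0.08145394 0.12      ]
[0.47009483 0.08151683 0.1454559 ] [ 0.15751036  0.1597999  -0.08240752]
[0.4697067  0.08145714 0.14499818]
exp [254.39664153 183.1384015 ] seen [255.85128205 183.6974359 ] [241 168  31  32 780] [ 0.48550796 -0.24690559  0.053     ] [ 0.48406267 -0.24702175  0.19020359] 10.2
```

View pics/w2.png

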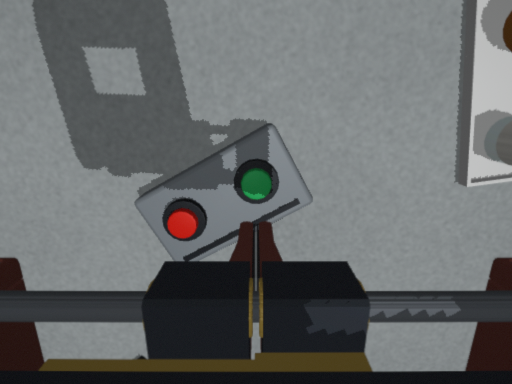

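The wrist view shows the green button at (256,184), within 2 mm of what I expected, and the red one well aside at (182,224). Pressing now.

```bash
python3 - <<'E'
from h import *
x,y=.485,-.247
movel([x,y,.075],v=.12)
f0=get_ft_force()
a=movel([x,y,.058],v=.03,until_force=2.5); print("contact",a,get_tcp_pos(),get_ft_force()-f0)
h=movel([x,y,.036],v=.02,until_force=14); print("press",h,get_tcp_pos(),get_ft_force()-f0)
wait(.3); print(get_tcp_pos(),get_ft_force()-f0)
b=read_camera("scene")[:,:,::-1]
movel([x,y,.09],v=.06); movel([x,y,.25],v=.15); wait(.5)
e=read_camera("scene")[:,:,::-1]; t=read_camera("top")[:,:,::-1]
z=lambda im:cv2.resize(im[120:220,140:265],(400,320),interpolation=cv2.INTER_CUBIC)
cv2.imwrite("pics/press.png",np.hstack([z(b),z(e)])); cv2.imwrite("pics/top1.png",t)
print(get_tcp_pos(),get_ft_force(),get_time())
E
```

```text
contact True [ 0.48517433 -0.24708214  0.05837599] [-0.2013202   0.28836179  4.3249009 ]
press True [ 0.48520509 -0.24712631  0.05628294] [-2.12693166  0.55509032  9.43498909]
[ 0.48521948 -0.24712787  0.05628101] [-1.38956292  0.40189985  9.29769369]
[ 0.4850319  -0.24700375  0.24999966] [-0.37042372 -0.07292982  0.57895787] 15.1583
```

View pics/press.png

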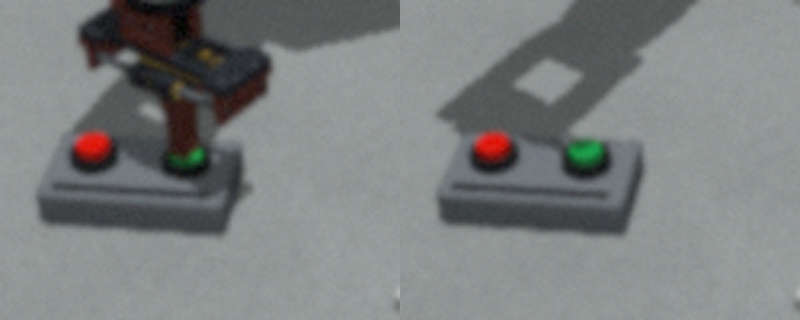

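View pics/top1.png

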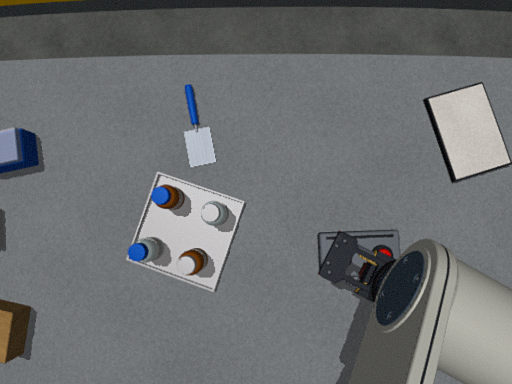

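The left panel (during the press) shows the fingers on the green button. The right panel shows it back up, and the top view shows the bottles and spatula where they were. The press ended with a steady 9.3 N against the 5 N needed, but I didn't log where contact began. There is plenty of time, so I'll press again and log height against force to confirm the travel.

```bash
python3 - <<'E'
from h import *
x,y=.485,-.247
movel([x,y,.072],v=.15); wait(.2); f0=get_ft_force()[2]
for z in np.arange(.068,.0525,-.0015):
    movel([x,y,z],v=.03,until_force=12); wait(.1)
    f=get_ft_force()[2]-f0; print(round(z,4),get_tcp_pos()[2].round(4),round(f,2))
    if f>14: break
wait(.2)
movel([x,y,.09],v=.06); movel([x,y,.25],v=.15); wait(.3)
print(get_tcp_pos(),get_ft_force(),get_qvel().round(3),get_time())
b=cv2.imread("pics/top0.png").astype(int); t=read_camera("top")[:,:,::-1].astype(int)
d=np.abs(b-t).max(2)[75:300,115:260]; print("changed px round bottles/spatula",(d>40).sum())
s=read_camera("scene")[:,:,::-1]; m=cv2.inRange(cv2.cvtColor(np.ascontiguousarray(s),cv2.COLOR_BGR2HSV),(45,100,50),(85,255,255))
print("green now",blob(s,m,(199,169),12),"was (197.5,167.3) area 85")
E
```

```text
0.068 0.0679 -0.64
0.0665 0.0665 -0.26
0.065 0.065 -0.69
0.0635 0.0634 0.02
0.062 0.0621 2.25
0.0605 0.0606 1.33
0.059 0.0591 2.24
0.0575 0.0576 3.39
0.056 0.0563 7.13
0.0545 0.056 20.52
[ 0.48483191 -0.24690259  0.24948765] [-0.13744671 -0.24904785 -0.59816295] [-0.003 -0.003 -0.003  0.002  0.003 -0.   ] 22.6833
changed px round bottles/spatula 0
green now (array([197.57142857, 167.52380952]), array([192, 164,  12,   9,  84], dtype=int32)) was (197.5,167.3) area 85
```

The log shows touch at about 0.0625 m and a hard stop at 0.0563 m. That is about 6 mm, the full travel, and the first press reached the same height. The button is up again.

```bash
python3 -c "
from station import *
job_done(); print(get_time())"
```

```text
the job is handed in; nothing more can be done
the job is handed in; nothing more can be done
```

I pointed at the amber bottle with the white cap, pressed the green button fully down, and handed the job in at about 23 s of the 40 s allowed. No verdict was reported.

- **Pointing:** With the gripper shut, I held the fingertips about 25 mm above the middle of the cap for 2.2 s. The fixed cameras and the wrist camera disagreed by about 4 mm on the cap's position, so I used their mean.
- **Pressing:** The first press ended at a height of 0.0563 m with a steady 9.3 N, against the roughly 5 N needed. I hadn't logged where contact began, so I pressed green a second time to check. That showed touch at about 0.0625 m and a hard stop at 0.056 m, which is the full 6 mm.
- **Last checks:** The green button is back to the same position and size in the scene view. The top view shows no change around the bottles and spatula. The red button looked unpressed in the scene picture after the first press. I ended with the fingers clear at a height of 0.25 m. No check failed.

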